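# Unclamp the sample tray and hold it up level for inspection

## Robot

A 6-joint arm with a two-finger parallel gripper is mounted at the origin on the work surface. World frame = base frame: x ahead of the robot, y to its left, z up, the work surface at z = 0. Lengths are in m, angles in rad, forces in N, time in s.
With the tool pointing down it reaches from about 0.4 to 0.925 m from the base axis. Payload 3.4 kg.
Tool frame: the origin (TCP) lies at the very end of the fingers, on their centre line; the grasp point (between the pads) lies 19 mm behind it; z points along the fingers, y is the line along which they close (so a half turn about z gives the same grasp; the last joint's range is limited). The gripper opens to 85 mm and grips with 20 to 120 N. Pads are 22 mm wide; open, the fingers measure 114 mm over their backs; the gripper's body (76 mm by 85 mm) begins 54 mm behind the grasp point. The pads swing forward as they close: fully open they stand 13 mm farther back than shut.
Start: joints at [1.208, 0.307, 1.506, -0, 1.328, -0.073], TCP at [0.164, 0.551, 0.231] pointing down, gripper open.
Joint ranges: [-3.12, 3.12], [-1.05, 2.28], [0.14, 2.33], [-1.42, 4.57], [0.1, 2.73], [-2.68, 2.68]. Speed limits (rad/s): [2.57, 2.57, 3.14, 3.14, 3.14, 3.14].

## Interface

Orientations are given as a unit quaternion [x, y, z, w].
In Python, from workcell import monitor, vision, ctrl gives the robot as it stands. The module is installed in compiled form; this text tells all that it offers.
- The arm moves only by the tool send_rows, never from a script. Its argument "steps" is a list of rows, each a list of 3 entries, a list of its own where there are three numbers: the shift along the tool's x, y, z in units of 0.8 m (1.0 is 0.8 m), then the turn, a rotation vector about the tool's x, y, z in units of 60 degrees (1.0 is 60 degrees), then the finger opening in mm, from 0 to 85.4. A call has 1 to 20 rows; each row is the pose to reach, as a shift and turn from the pose commanded when the call began, along the tool's axes at that moment; what a row does not reach only later rows make up. A row lasts 1/10 s, in which the tool goes at most 50 mm and 8.59 degrees, less where a joint would pass 70% of its speed; a pose out of reach is approached as far as the arm can. A call with a number of a shift or a turn outside -1 to 1 is refused whole. A call with a gripper value outside its range is refused whole. The fingers move at their own pace and stop on an object; "squeeze" is the grip in N (left out, the last holds). Time passes only in rows, so rows that repeat a pose let the fingers close. It gives the time, the measured TCP pose, the force, the opening and the grip force at its end, in the units of the state.
- monitor.state(): the state, without advancing time (a new reading comes with each control period).
- vision.capture(name): name is "scene" or "side" or "wrist"; returns a dict with "img" (384x512x3 uint8, red, green, blue), "fov_y" (degrees; the focal length in pixels is half the picture's height over the tangent of half this angle, whatever the lens; pixels are square), "cx", "cy" (the principal point, pixels), "R" (3x3) and "t" (3): a world point X has camera coordinates R X + t. Camera axes: x right, y down, z forward; pixel columns grow to the right and rows downward; lengths in m; the calibration is good to about 2 mm. A picture is of the moment at which its call begins. There is no depth.
- ctrl.hand_in(): hands the job in; it is judged then, once.
The state is a dict: "clock": time; "joint_pos": joint angles; "joint_vel": joint speeds; "tau": joint torques, N m; "tcp_pos": TCP position; "ee_rot": TCP orientation; "wrist_force": force on the tool from outside, world axes, zero at the start; "torque": the same for the moment, N m; "grip_width": finger opening in m; "grasp_force": force on a finger pad.
Only numpy, scipy, OpenCV 4.12 (cv2) and the standard library are available. Lean on these libraries where they do the work, as an engineer would, in place of code of your own. Each camera call takes 0.05 s, during which the arm holds its last target. There are 200 camera calls.

## Task

The small plywood carry tray with three paper cones standing in it is locked in its metal station by a hinged clamp lever. Swing the lever all the way up, upright or past it, then take the tray by its upright grip board and lift it straight up, about 12 cm above where it sat, so that the inspector can look at its underside. Finish while still holding it there over the station, level and motionless, with the three cones still standing in it and everything else on the desk left alone.

Things in the scene. Friction and masses are not known exactly. Their poses are not given: they have to be found in the camera images.
- station: aluminium socket block fixed to the desk: base plate 140 x 236 mm, 12 mm thick, with 12 mm high walls round a pocket 86 x 176 mm that holds the tray with 3 mm play all round. Origin at desk height under the pocket's centre, z up, y along the tray's length; the clamp lever is at its +y end, hinged on the +x side. Its place and yaw differ each time.
- lever (a joint): angle of the clamp lever in rad: 0 (or slightly more) = shut, lying level along the station's x over the tray's tab; it grows as the lever's free end swings up; 1.57 upright; stops at 1.9. The hinge has friction (0.12 N m, about 1 N at the handle), so the lever stays where it is left.
- lever_hinge (a point): point on the lever's hinge axis, at (55, 108, 45) mm in the station's frame; the axis lies along the station's y. Two dark steel cheeks 18 mm long (x) and 5 mm thick flank the lever there, from 8.5 mm to 13.5 mm each side of its centre, up to 9 mm above the axis.
- lever_grip (a point): middle of the lever's black handle, 110 mm from the hinge axis, moving with the lever; when shut, 45 mm above the desk at (-55, 108) mm in the station's frame. The handle is 14 mm wide (along the station's y) and 14 mm thick, from 75 to 125 mm from the hinge axis, with free room to pinch it across its width from above; it can turn between the fingers as the lever swings.
- tray_grip (a point): point at mid-thickness and mid-length of the upright grip board in the middle of the loose plywood carry tray, 58 mm above the tray's underside (70 mm above the desk when seated). The board is 12 mm thick (along the tray's x), 48 mm long (tray's y); its top is 17 mm above this point and both faces are free. Axes are the tray's; seated, they match the station's to about 0.02 rad.
- cone_a_center (a point): one of three equal loose cones standing in the tray: round, base 28 mm across, 46 mm high, about 18 g, paper red on a card foot; the point is on its axis half-way up (in the -y compartment, -x side)
- cone_b_center (a point): one of three equal loose cones standing in the tray: round, base 28 mm across, 46 mm high, about 18 g, paper red on a card foot; the point is on its axis half-way up (in the -y compartment, +x side)
- cone_c_center (a point): one of three equal loose cones standing in the tray: round, base 28 mm across, 46 mm high, about 18 g, paper red on a card foot; the point is on its axis half-way up (in the +y compartment)
- spare_cone_center (a point): bystander: an equal cone standing on the desk beyond the station; leave it; the point is half-way up
- small_carton: bystander: small carton 65 x 45 x 30 mm on the desk beside the station's -y end; origin under its centre
- long_carton: bystander: carton 40 x 160 x 30 mm at the back left; origin under its centre
- tape_roll: bystander: roll of tape 90 mm across, 24 mm high, lying flat on the right; origin under its centre
- mug: bystander: black mug 80 mm across, 95 mm high, on the left; origin under its centre
- stapler: bystander: stapler 130 mm long, 45 mm high, at the back; origin under its centre
- tray: the same carry tray as a whole: 80 mm (x) by 170 mm (y), about 180 to 290 g, rim 15 mm high, low cross walls at y = -32 and 32 mm make a compartment at each end for the cones; at its +y end a tab 24 mm wide sticks out 36 mm under the clamp lever. Origin at the centre of its underside, 58 mm below the grip point
There are look-alikes about, which are no part of the job. Of the things shaped like the tray, the wooden one is meant.

How it is judged:
By the outcome, as a careful person would: the job done as asked, in the order asked, and still so for the second after the job is handed in, while the arm keeps its last pose, push and grip.
It also fails if it takes over 48 s, if anything falls off the work surface, if the arm or the gripper's body presses on something with over 40 N, if the wrist force passes 120 N, or if a joint passes its speed limit or range.

## Working session

There is one attempt and no reset: what is moved stays moved. The work goes in short steps, Python scripts to look and compute and a tool call to move; the robot and the scene stay as the last step left them, time stands still between calls to the robot, and variables do not carry over. Pictures are saved under pics/ and viewed, at most 10 in all, crops included, and the job is handed in when it is done.

Besides the shell and the picture viewer there is one more tool, called as name(argument=value, ...), one argument or row to a line, values as JSON. send_rows: Moves the arm, as the interface text tells. Shifts and turns lie within -1 to 1; 1 stands for 0.8 m of shift or 60 degrees of turn. Its arguments: {"type":"object","properties":{"steps":{"type":"array","items":{"type":"array"}},"squeeze":{"type":"number"}},"required":["steps"]}

```bash
mkdir -p pics; cat > h.py <<'E'
import numpy as np, cv2, json
from workcell import monitor, vision, ctrl
def cap(n,fn,save=True):
    c=vision.capture(n); im=c.pop("img")
    cv2.imwrite(f"pics/{fn}.png",im[:,:,::-1])
    json.dump({k:np.asarray(v).tolist() for k,v in c.items()},open(f"pics/{fn}.json","w"))
    return c,im
def load(fn):
    c=json.load(open(f"pics/{fn}.json")); return c
def K(c):
    f=192/np.tan(np.radians(c["fov_y"])/2); return f
def proj(c,X):
    p=np.array(c["R"])@np.array(X).T+np.array(c["t"])[:,None] if np.ndim(X)>1 else np.array(c["R"])@X+np.array(c["t"])
    f=K(c); return np.array([c["cx"]+f*p[0]/p[2],c["cy"]+f*p[1]/p[2]]).T
def onz(c,uv,z):
    R=np.array(c["R"]);t=np.array(c["t"]);f=K(c)
    d=R.T@np.array([(uv[0]-c["cx"])/f,(uv[1]-c["cy"])/f,1]); o=-R.T@t
    return o+d*(z-o[2])/d[2]
E
python3 - <<'E'
from h import *
ims=[]
for n in ["scene","side"]:
    c,im=cap(n,n+"0"); ims.append(im); print(n,c["fov_y"],c["cx"],c["cy"],-np.array(c["R"]).T@np.array(c["t"]))
for n,im in zip("ab",ims): cv2.imwrite(f"pics/{n}0.png",cv2.resize(im,(800,600),interpolation=cv2.INTER_CUBIC)[:,:,::-1])
print(monitor.state())
E
```

```text
scene 55.21011309157142 255.92783285442403 191.9974559729599 [1.31845739 0.06406774 0.85792036]
side 47.35891322054322 254.22917505364094 189.80760045684846 [ 0.31218673 -1.21183468  0.88321875]
{'clock': 0.1, 'joint_pos': array([ 1.20747720e+00,  3.07514772e-01,  1.50756062e+00, -3.34201768e-05,
        1.32841743e+00, -7.35111819e-02]), 'joint_vel': array([ 0.0007043 ,  0.00011039, -0.00249439,  0.00057208, -0.00142466,
       -0.00046126]), 'tau': array([-6.65491134e-04, -4.58532357e+01, -2.52607119e+01, -1.18211192e-04,
        5.58301195e-03,  4.49245761e-05]), 'tcp_pos': array([0.16412883, 0.55040688, 0.23045693]), 'ee_rot': array([ 1.44393360e-01,  9.89519911e-01, -9.31025440e-04, -1.90034092e-04]), 'wrist_force': array([-0.50988925,  0.14793991, -0.06483542]), 'torque': array([ 0.03878238, -0.0060361 ,  0.05152892]), 'grasp_force': 0.0, 'grip_width': 0.08532690002498565}
```

View pics/a0.png

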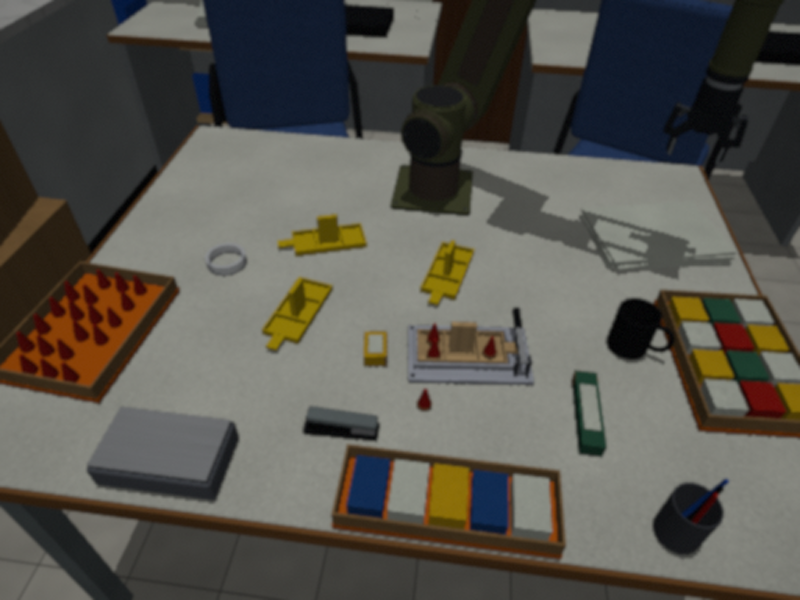

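View pics/b0.png

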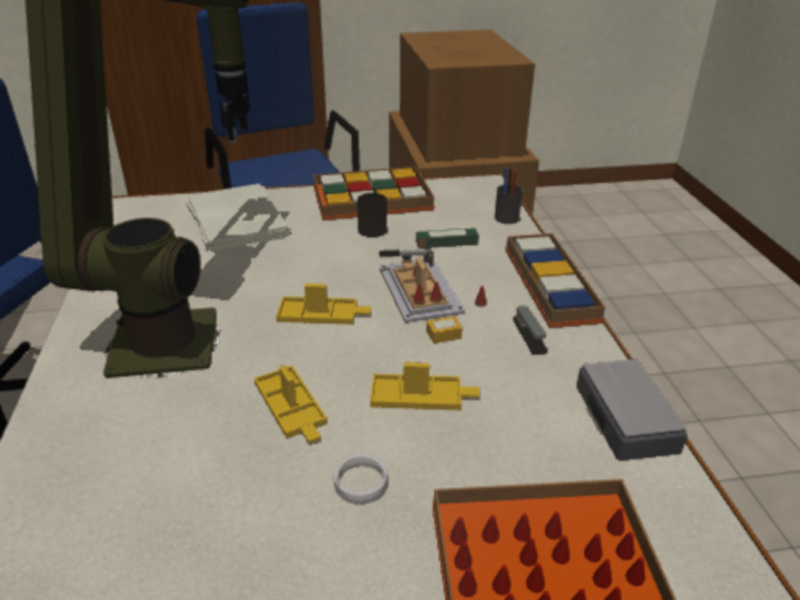

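The scene view shows the wooden tray in its station, centred near (468,353). The lever's black handle is near (517,320) and its hinge near (522,365), on the side away from the robot. The yellow trays are the look-alikes. Next I'll crop both views closer.

```bash
python3 - <<'E'
from h import *
a=cv2.imread("pics/scene0.png")[190:255,250:350]; b=cv2.imread("pics/side0.png")[150:215,225:325]
o=np.vstack([cv2.resize(x,None,fx=4.6,fy=4.6,interpolation=cv2.INTER_CUBIC) for x in (a,b)]); print(o.shape)
cv2.imwrite("pics/crop0.png",o)
E
```

```text
(598, 460, 3)
```

View pics/crop0.png

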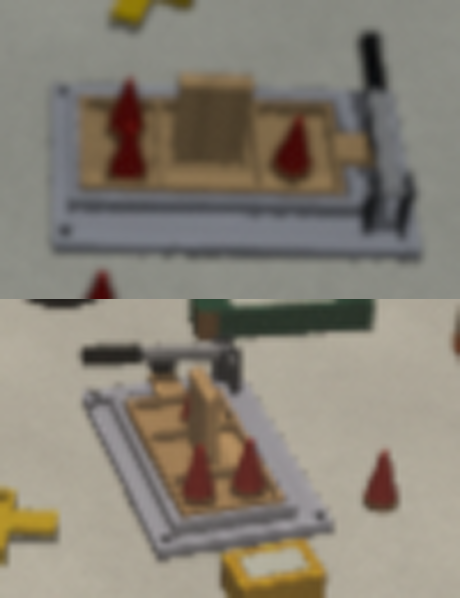

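```bash
cat >> h.py <<'E'
def T(p,P):
    P=np.atleast_2d(P)/1000.; c,s=np.cos(p[2]),np.sin(p[2])
    return np.c_[p[0]+c*P[:,0]-s*P[:,1],p[1]+s*P[:,0]+c*P[:,1],P[:,2]]
def fit(views,p0):
    from scipy.optimize import least_squares
    f=lambda p: np.concatenate([(proj(c,T(p,P))-uv).ravel() for c,P,uv in views])
    r=least_squares(f,p0,loss="soft_l1"); print(r.x, r.fun.round(1)); return r.x
E
python3 - <<'E'
from h import *
A=np.array([[53,84],[52,240],[420,246],[217,78],[372,62]])/4.6+[250,190]
PA=[[-70,-118,12],[70,-118,12],[70,118,12],[0,0,87],[-55,108,45]]
B=np.array([[330,525-299],[162,548-299],[85,398-299],[203,375-299],[113,354-299]])/4.6+[225,150]
PB=[[70,-118,12],[-70,-118,12],[-70,118,12],[0,0,87],[-55,108,45]]
p=fit([(load("scene0"),PA,A),(load("side0"),PB,B)],[.7,.05,0])
print(T(p,[[-55,108,45],[0,0,70],[55,108,45]]))
c,_=cap("wrist","w0"); s=monitor.state()
R=np.array(c["R"]);o=-R.T@np.array(c["t"])
from scipy.spatial.transform import Rotation as Q
q=Q.from_quat(s["ee_rot"]); print("cam in tool",q.inv().apply(o-s["tcp_pos"]), (R@q.as_matrix()).round(3), c["fov_y"]); print(q.as_matrix().round(3))
E
```

```text
[0.57178584 0.11237175 0.12668787] [-2.  -0.7 -1.5  0.4 -0.4  0.   3.8  0.8  2.   1.2  1.3 -0.5 -0.6  0.8
 -1.3 -1.1  0.1 -0.3 -3.   1.8]
[[0.5035809  0.21255701 0.045     ]
 [0.57178584 0.11237175 0.07      ]
 [0.61269934 0.22645543 0.045     ]]
cam in tool [ 7.20623785e-02  1.08827776e-04 -1.42320825e-01] [[ 0.001  1.     0.   ]
 [-0.959  0.001 -0.282]
 [-0.282 -0.     0.959]] 69.43942441661285
[[-0.958  0.286 -0.001]
 [ 0.286  0.958 -0.001]
 [ 0.    -0.002 -1.   ]]
```

```bash
cat >> h.py <<'E'
def goto(pos,yaw_x):
    """shift/turn units to reach pos with tool down, tool x at world yaw yaw_x"""
    from scipy.spatial.transform import Rotation as Q
    s=monitor.state(); q=Q.from_quat(s["ee_rot"])
    x=np.array([np.cos(yaw_x),np.sin(yaw_x),0]); z=np.array([0,0,-1.]); y=np.cross(z,x)
    g=Q.from_matrix(np.c_[x,y,z])
    print("shift",(q.inv().apply(np.array(pos)-s["tcp_pos"])/.8).round(4),"turn",(np.degrees((q.inv()*g).as_rotvec())/60).round(4))
E
python3 -c "
from h import *
goto([.5036,.2126,.17],np.pi+.1267)"
```

```text
shift [-0.5273 -0.2834  0.0762] turn [-0.0014 -0.0004 -0.3978]
```

send_rows(
  steps=[
    [[-0.527,-0.283,0.076],[0,0,-0.398],85],
    [[-0.527,-0.283,0.076],[0,0,-0.398],85],
    [[-0.527,-0.283,0.076],[0,0,-0.398],85],
    [[-0.527,-0.283,0.076],[0,0,-0.398],85],
    [[-0.527,-0.283,0.076],[0,0,-0.398],85],
    [[-0.527,-0.283,0.076],[0,0,-0.398],85],
    [[-0.527,-0.283,0.076],[0,0,-0.398],85],
    [[-0.527,-0.283,0.076],[0,0,-0.398],85],
    [[-0.527,-0.283,0.076],[0,0,-0.398],85],
    [[-0.527,-0.283,0.076],[0,0,-0.398],50],
    [[-0.527,-0.283,0.076],[0,0,-0.398],40],
    [[-0.527,-0.283,0.076],[0,0,-0.398],40],
    [[-0.527,-0.283,0.076],[0,0,-0.398],40],
  ],
)

```text
clock: 1.45
tcp_pos: [0.5027, 0.214, 0.1703]
ee_rot: [-0.064, 0.998, 0.0, -0.001]
wrist_force: [-0.3, -0.1, 0.2]
grip_width: 0.0396
grasp_force: 0.0
```

```bash
python3 - <<'E'
from h import *
c,im=cap("wrist","w1"); cv2.imwrite("pics/w1b.png",cv2.resize(im,(800,600),interpolation=cv2.INTER_CUBIC)[:,:,::-1])
print(monitor.state()["tcp_pos"],monitor.state()["joint_pos"])
p=[0.57178584,0.11237175,0.12668787]
print(proj(c,T(p,[[-55,108,45],[-70,108,52],[0,0,87],[70,118,12],[-70,118,12]]))*1.5625)
E
```

```text
[0.50259072 0.2143394  0.17046638] [ 3.25512989e-01  3.21994557e-01  1.65172443e+00  4.62019148e-04
  1.16859608e+00 -1.37357021e+00]
[[392.16965648 287.95775602]
 [392.0791048  267.39752149]
 [206.59665873 397.63963473]
 [405.13234402 428.93383673]
 [406.64737939 255.16621073]]
```

View pics/w1b.png

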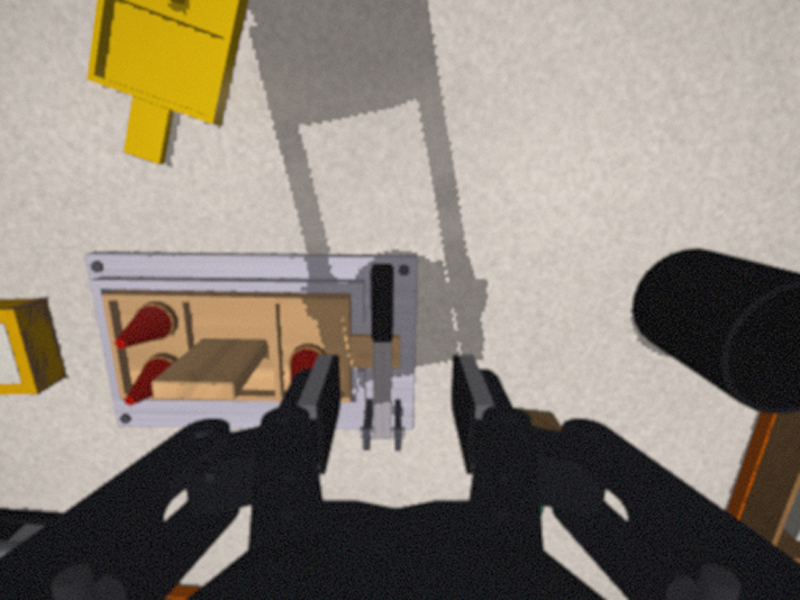

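The view shows the handle from (382,264) to (382,340), and plate corners at (87,252), (417,254), (414,430) and (117,429). I'll refit with these.

```bash
python3 - <<'E'
from h import *
U=np.array([[382,264],[382,340],[87,252],[417,254],[414,430],[117,429]])/1.5625
P=[[-70,108,52],[-20,108,52],[-70,-118,12],[-70,118,12],[70,118,12],[70,-118,12]]
p=fit([(load("w1"),P,U)],[.57,.11,.126])
G=T(p,[[-55,108,45],[0,0,70],[55,108,45]]);print(G)
g=G[0]; goto([g[0],g[1],.029],np.pi+p[2])
E
```

```text
[0.56987781 0.11862662 0.13002139] [12.9  0.7 12.8  0.5 -4.5  1.2 -1.  -0.6 -0.3 -1.7 -0.4 -0.7]
[[0.50133928 0.21858396 0.045     ]
 [0.56987781 0.11862662 0.07      ]
 [0.61041078 0.23284605 0.045     ]]
shift [0.0007 0.0054 0.1768] turn [ 0.0003 -0.0008 -0.0018]
```

The handle misfit suggests the plate sits off-centre in y. I'll fit that offset too.

```bash
python3 - <<'E'
from h import *
from scipy.optimize import least_squares
U=np.array([[382,264],[382,340],[87,252],[417,254],[414,430],[117,429]])/1.5625
P=np.array([[-70,108,52],[-20,108,52],[-70,-118,12],[-70,118,12],[70,118,12],[70,-118,12.]])
A=np.array([[53,84],[52,240],[420,246],[217,78],[372,62]])/4.6+[250,190]
PA=np.array([[-70,-118,12],[70,-118,12],[70,118,12],[0,0,87],[-55,108,45.]])
B=np.array([[330,525-299],[162,548-299],[85,398-299],[203,375-299],[113,354-299]])/4.6+[225,150]
PB=np.array([[70,-118,12],[-70,-118,12],[-70,118,12],[0,0,87],[-55,108,45.]])
def f(p,V):
    o=[]
    for n,P,u in V:
        P=P.copy(); P[P[:,2]==12,1]+=p[3]*1000; o.append((proj(load(n),T(p,P))-u).ravel())
    return np.concatenate(o)
for V in ([("w1",P,U)],[("w1",P,U),("scene0",PA,A),("side0",PB,B)]):
    r=least_squares(f,[.57,.11,.126,.01],args=(V,)); p=r.x; print(p,r.fun.round(1))
    G=T(p,[[-55,108,45],[0,0,70],[55,108,45]]);print(G)
    g=G[0]; goto([g[0],g[1],.029],np.pi+p[2])
E
```

```text
[0.57129906 0.10574845 0.12379365 0.01485989] [-0.1  1.1  0.1  0.9 -2.5  0.4  1.2 -0.1  0.9 -1.3  0.7 -1.3]
[[0.50338437 0.20613069 0.045     ]
 [0.57129906 0.10574845 0.07      ]
 [0.61254258 0.21971323 0.045     ]]
shift [ 0.0002 -0.0104  0.1768] turn [ 0.0003 -0.0008  0.0041]
[0.57159333 0.1056563  0.12331529 0.01426932] [-0.2  1.5 -0.   1.3 -3.1  0.6  0.5  0.2  0.3 -1.1  0.1 -1.2  0.5 -1.
  1.   0.   2.1 -0.1  1.5  0.5 -0.1  1.   0.2 -1.6 -1.7 -0.5 -2.  -2.1
  0.4  0.6 -2.8  2.7]
[[0.50372666 0.20607102 0.045     ]
 [0.57159333 0.1056563  0.07      ]
 [0.61289136 0.21960135 0.045     ]]
shift [-0.0002 -0.0105  0.1768] turn [ 0.0003 -0.0008  0.0046]
```

send_rows(
  steps=[
    [[0,-0.01,0.06],[0,0,0.004],32],
    [[0,-0.01,0.12],[0,0,0.004],32],
    [[0,-0.01,0.15],[0,0,0.004],32],
    [[0,-0.01,0.177],[0,0,0.004],32],
    [[0,-0.01,0.177],[0,0,0.004],32],
    [[0,-0.01,0.177],[0,0,0.004],32],
  ],
)

```text
clock: 2.1
tcp_pos: [0.5041, 0.2066, 0.0292]
ee_rot: [-0.062, 0.998, -0.0, -0.0]
wrist_force: [-0.2, 0.9, -0.3]
grip_width: 0.0322
grasp_force: 0.0
```

```bash
python3 - <<'E'
from h import *
c,im=cap("wrist","w2"); cv2.imwrite("pics/w2b.png",cv2.resize(im,(800,600),interpolation=cv2.INTER_CUBIC)[:,:,::-1])
s=monitor.state();print(s["tcp_pos"],s["wrist_force"])
E
```

```text
[0.50497722 0.20671645 0.02994829] [0.29259795 1.56691566 0.10725227]
```

View pics/w2b.png

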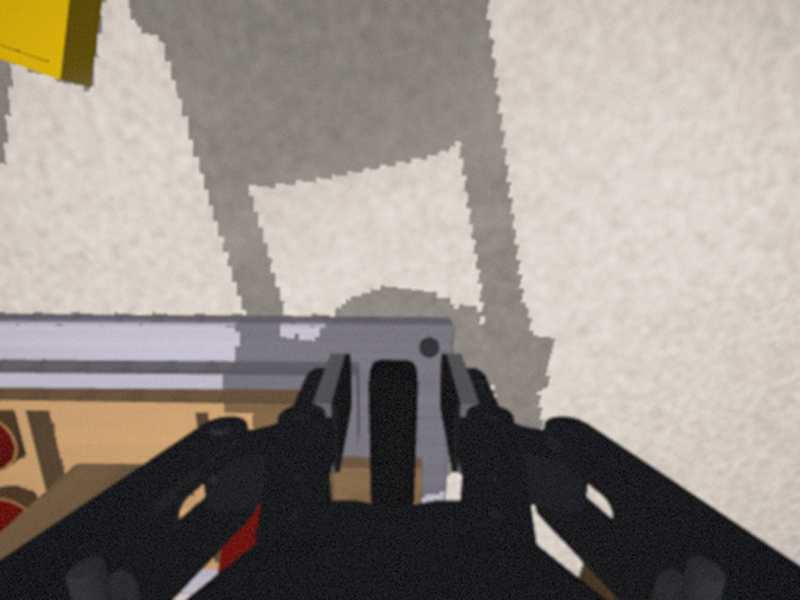

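The handle sits centred between the fingers, with the fingers near columns 345 and 450 and the handle at 393. I'll lower 3 mm and close.

send_rows(
  steps=[
    [[0,0,0.004],[0,0,0],32],
    [[0,0,0.004],[0,0,0],5],
    [[0,0,0.004],[0,0,0],5],
    [[0,0,0.004],[0,0,0],5],
    [[0,0,0.004],[0,0,0],5],
  ],
  squeeze=30,
)

```text
clock: 2.65
tcp_pos: [0.5052, 0.2059, 0.0262]
ee_rot: [-0.061, 0.998, 0.0, 0.001]
wrist_force: [-0.3, 1.1, 2.4]
grip_width: 0.0134
grasp_force: 32.5
```

```bash
python3 - <<'E'
from h import *
s=monitor.state();print(s["tcp_pos"],s["wrist_force"],s["grip_width"],s["grasp_force"])
p=np.array([0.57145,0.1057,0.1235]); g=s["tcp_pos"]+[0,0,.019]; h=T(p,[[55,108,45]])[0]
sx=np.array([np.cos(p[2]),np.sin(p[2]),0]); d=g-h; a,b=d@sx,d[2]; r=np.hypot(a,b); t0=np.arctan2(b,-a); print(a,b,r,t0)
for t in np.radians(np.arange(10,111,10)): print(((-r*np.cos(t)-a)/-.8).round(3),((r*np.sin(t)-b)/-.8).round(3))
E
```

```text
[0.50517254 0.20589466 0.02624571] [-0.27817311  1.11483021  2.4201459 ] 0.0133681753852665 32.48323738574982
-0.10843005069390489 0.0002457134935767713 0.10843032909939779 0.002266097556981171
-0.002 -0.023
-0.008 -0.046
-0.018 -0.067
-0.032 -0.087
-0.048 -0.104
-0.068 -0.117
-0.089 -0.127
-0.112 -0.133
-0.136 -0.135
-0.159 -0.133
-0.182 -0.127
```

send_rows(
  steps=[
    [[-0.002,0,-0.023],[0,0,0],5],
    [[-0.008,0,-0.046],[0,0,0],5],
    [[-0.018,0,-0.067],[0,0,0],5],
    [[-0.032,0,-0.087],[0,0,0],5],
    [[-0.048,0,-0.104],[0,0,0],5],
  ],
)

```text
clock: 3.15
tcp_pos: [0.5429, 0.2102, 0.1083]
ee_rot: [-0.061, 0.998, -0.0, -0.0]
wrist_force: [5.3, 1.5, -15.3]
grip_width: 0.0136
grasp_force: 29.3
```

send_rows(
  steps=[
    [[-0.021,0,-0.011],[0,0,0],5],
    [[-0.042,0,-0.021],[0,0,0],5],
    [[-0.065,0,-0.026],[0,0,0],5],
    [[-0.089,0,-0.027],[0,0,0],5],
    [[-0.112,0,-0.025],[0,0,0],5],
    [[-0.12,0,-0.024],[0,0,0],5],
    [[-0.12,0,-0.024],[0,0,0],5],
    [[-0.12,0,-0.024],[0,0,0],5],
  ],
)

```text
clock: 3.95
tcp_pos: [0.637, 0.2213, 0.1267]
ee_rot: [-0.061, 0.998, -0.001, -0.001]
wrist_force: [0.4, -1.4, -6.9]
grip_width: 0.0141
grasp_force: 30.0
```

```bash
python3 - <<'E'
from h import *
a=cap("side","s3")[1][130:215,225:345]; b=cap("scene","c3")[1][150:235,250:370]
o=np.hstack([cv2.resize(x,None,fx=3.3,fy=3.3,interpolation=cv2.INTER_CUBIC) for x in (a,b)])[:,:,::-1]
cv2.imwrite("pics/o3.png",o)
s=monitor.state();print(s["tcp_pos"],s["wrist_force"],s["grip_width"],s["grasp_force"])
p=np.array([0.57145,0.1057,0.1235]); g=s["tcp_pos"]+[0,0,.019]; h=T(p,[[55,108,45]])[0]
sx=np.array([np.cos(p[2]),np.sin(p[2]),0]); d=g-h; print(np.degrees(np.arctan2(d[2],-d@sx)))
E
```

```text
[0.63690009 0.22133628 0.12674247] [-0.7719002  -2.35297363 -9.19659805] 0.013657142915548594 29.715515971183777
103.50552173056172
```

View pics/o3.png

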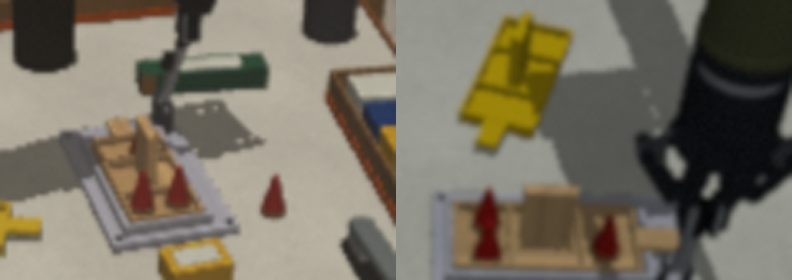

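The lever is past upright, at about 103°. Now I'll release it and retreat straight up.

send_rows(
  steps=[
    [[0,0,0],[0,0,0],40],
    [[0,0,0],[0,0,0],40],
    [[0,0,0],[0,0,0],40],
    [[0,0,-0.06],[0,0,0],40],
    [[0,0,-0.12],[0,0,0],40],
    [[0.05,0.07,-0.13],[0,0,0.15],60],
    [[0.08,0.14,-0.13],[0,0,0.3],60],
    [[0.08,0.14,-0.13],[0,0,0.8],60],
    [[0.08,0.14,-0.13],[0,0,0.8],60],
    [[0.08,0.14,-0.13],[0,0,0.8],60],
    [[0.08,0.14,-0.13],[0,0,0.8],60],
    [[0.08,0.14,-0.13],[0,0,0.8],60],
  ],
)

```text
clock: 5.25
tcp_pos: [0.561, 0.3261, 0.2332]
ee_rot: [0.35, 0.937, 0.001, 0.001]
wrist_force: [-0.4, -0.2, 0.3]
grip_width: 0.0596
grasp_force: 0.0
```

```bash
python3 - <<'E'
from h import *
p=[0.57145,0.1057,0.1235]
goto([p[0],p[1],.19],p[2]+np.pi/2); print(monitor.state()["tcp_pos"],monitor.state()["joint_pos"])
E
```

```text
shift [-0.1903 -0.1997  0.0537] turn [ 2.100e-03 -1.000e-04  6.999e-01]
[0.56102864 0.32609127 0.23315551] [ 4.61346970e-01  4.07365184e-01  1.34194947e+00  1.50958753e-04
  1.39009616e+00 -3.95068742e-01]
```

send_rows(
  steps=[
    [[-0.04,-0.05,0],[0,0,0.14],85],
    [[-0.08,-0.1,0],[0,0,0.28],85],
    [[-0.12,-0.15,0],[0,0,0.42],85],
    [[-0.19,-0.2,0],[0.002,0,0.56],85],
    [[-0.19,-0.2,0],[0.002,0,0.7],85],
    [[-0.19,-0.2,0.054],[0.002,0,0.7],85],
    [[-0.19,-0.2,0.054],[0.002,0,0.7],85],
    [[-0.19,-0.2,0.054],[0.002,0,0.7],85],
  ],
)

```text
clock: 6.05
tcp_pos: [0.5702, 0.1049, 0.1888]
ee_rot: [0.662, 0.75, -0.002, -0.001]
wrist_force: [0.4, -0.1, 0.4]
grip_width: 0.085
grasp_force: 0.0
```

```bash
python3 - <<'E'
from h import *
c,im=cap("wrist","w4"); cv2.imwrite("pics/w4b.png",cv2.resize(im,(800,600),interpolation=cv2.INTER_CUBIC)[:,:,::-1])
s=monitor.state();print(s["tcp_pos"],s["joint_pos"])
p=[0.57145,0.1057,0.1235]
print(proj(c,T(p,[[-6,-24,87],[6,-24,87],[6,24,87],[-6,24,87],[0,0,87],[-6,24,40],[6,24,40]])).round(1)*1.5625)
E
```

```text
[0.57120758 0.10536123 0.1898808 ] [ 1.10072519e-01  3.49132547e-01  1.55253327e+00 -6.37203101e-04
  1.24089743e+00 -1.41569962e-02]
[[388.28125 334.21875]
 [408.125   334.21875]
 [409.0625  255.9375 ]
 [387.96875 255.78125]
 [398.4375  296.09375]
 [389.375   242.5    ]
 [407.1875  242.5    ]]
```

View pics/w4b.png

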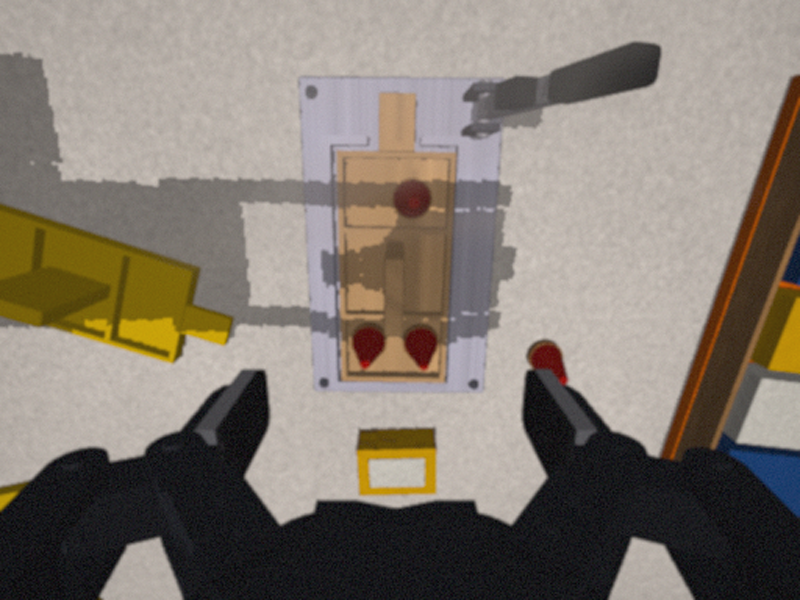

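The board's top is centred near (395,296), about 2 mm off. The lever leans well past upright and the cones are standing. I'll descend and grip.

send_rows(
  steps=[
    [[0,-0.002,0.05],[0,0,0],50],
    [[0,-0.002,0.1],[0,0,0],45],
    [[0,-0.002,0.14],[0,0,0],45],
    [[0,-0.002,0.16],[0,0,0],45],
    [[0,-0.002,0.174],[0,0,0],45],
    [[0,-0.002,0.174],[0,0,0],45],
    [[0,-0.002,0.174],[0,0,0],30],
    [[0,-0.002,0.174],[0,0,0],20],
    [[0,-0.002,0.174],[0,0,0],16],
    [[0,-0.002,0.174],[0,0,0],14],
  ],
  squeeze=40,
)

```text
clock: 7.1
tcp_pos: [0.5695, 0.1047, 0.0506]
ee_rot: [0.662, 0.749, -0.0, 0.0]
wrist_force: [-0.7, 0.5, 0.6]
grip_width: 0.0142
grasp_force: 0.0
```

```bash
python3 - <<'E'
from h import *
c,im=cap("wrist","w5"); cv2.imwrite("pics/w5b.png",cv2.resize(im,(800,600),interpolation=cv2.INTER_CUBIC)[:,:,::-1])
s=monitor.state();print(s["tcp_pos"],s["wrist_force"],s["grip_width"])
E
```

```text
[0.56927228 0.10466107 0.05041991] [-0.39186589 -0.43469125 -0.44150071] 0.014292976077700822
```

View pics/w5b.png

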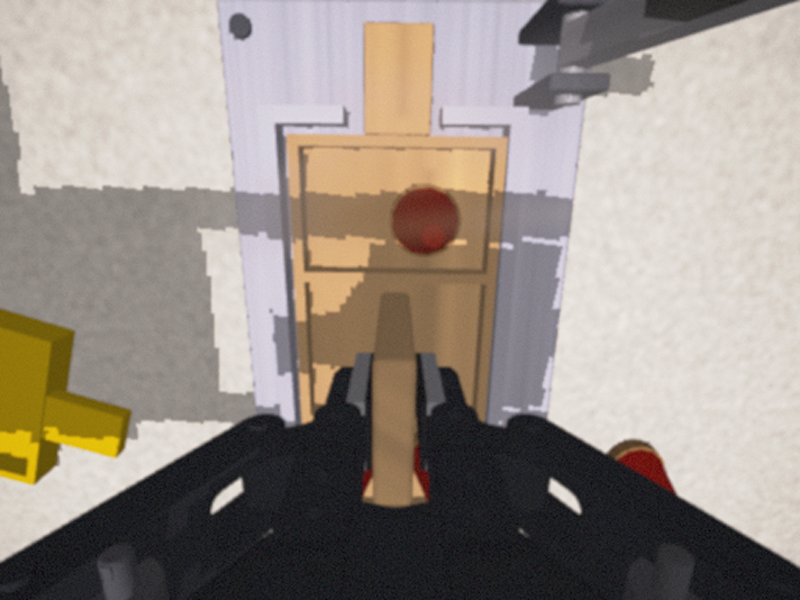

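The board lies between the pads and is well centred. Close, then lift slowly.

send_rows(
  steps=[
    [[0,0,0],[0,0,0],8],
    [[0,0,0],[0,0,0],5],
    [[0,0,0],[0,0,0],5],
    [[0,0,0],[0,0,0],5],
    [[0,0,-0.001],[0,0,0],5],
    [[0,0,-0.003],[0,0,0],5],
    [[0,0,-0.006],[0,0,0],5],
    [[0,0,-0.01],[0,0,0],5],
    [[0,0,-0.015],[0,0,0],5],
    [[0,0,-0.02],[0,0,0],5],
    [[0,0,-0.025],[0,0,0],5],
    [[0,0,-0.03],[0,0,0],5],
    [[0,0,-0.034],[0,0,0],5],
    [[0,0,-0.037],[0,0,0],5],
    [[0,0,-0.039],[0,0,0],5],
    [[0,0,-0.04],[0,0,0],5],
    [[0,0,-0.04],[0,0,0],5],
  ],
  squeeze=60,
)

```text
clock: 8.85
tcp_pos: [0.5689, 0.1047, 0.0818]
ee_rot: [0.662, 0.749, -0.001, -0.0]
wrist_force: [0.1, -0.3, -2.4]
grip_width: 0.0115
grasp_force: 58.4
```

```bash
python3 - <<'E'
from h import *
c,im=cap("wrist","w6"); b=cap("side","s6")[1][130:215,225:345]
x=cv2.resize(im,(400,300)); b=cv2.resize(b,(400,283),interpolation=cv2.INTER_CUBIC); b=np.vstack([b,np.zeros((17,400,3),np.uint8)])
cv2.imwrite("pics/o6.png",np.hstack([x,b])[:,:,::-1])
s=monitor.state();print(s["tcp_pos"],s["wrist_force"],s["torque"],s["grip_width"],s["grasp_force"],s["ee_rot"])
E
```

```text
[0.56881607 0.10465089 0.08158382] [ 0.55615854 -0.24908429 -3.21641642] [-0.00226119 -0.04805908 -0.00578282] 0.011233541126107317 58.397945165634155 [ 6.62382292e-01  7.49165121e-01 -1.06046667e-03 -4.41861639e-04]
```

View pics/o6.png

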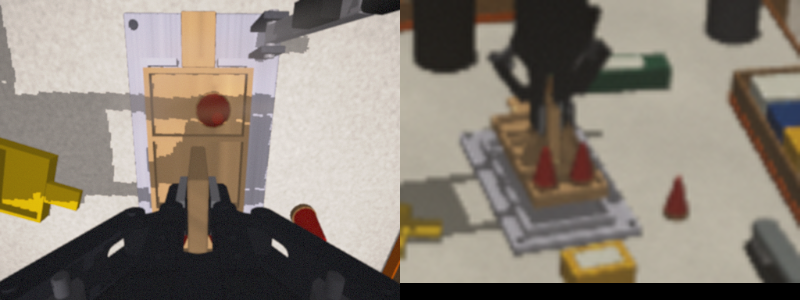

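The tray is clear of the station and level, with the cones standing. Lift the rest of the way and settle.

send_rows(
  steps=[
    [[0,0,-0.001],[0,0,0],5],
    [[0,0,-0.004],[0,0,0],5],
    [[0,0,-0.009],[0,0,0],5],
    [[0,0,-0.016],[0,0,0],5],
    [[0,0,-0.025],[0,0,0],5],
    [[0,0,-0.035],[0,0,0],5],
    [[0,0,-0.045],[0,0,0],5],
    [[0,0,-0.055],[0,0,0],5],
    [[0,0,-0.065],[0,0,0],5],
    [[0,0,-0.075],[0,0,0],5],
    [[0,0,-0.085],[0,0,0],5],
    [[0,0,-0.094],[0,0,0],5],
    [[0,0,-0.101],[0,0,0],5],
    [[0,0,-0.106],[0,0,0],5],
    [[0,0,-0.109],[0,0,0],5],
    [[0,0,-0.11],[0,0,0],5],
    [[0,0,-0.11],[0,0,0],5],
    [[0,0,-0.11],[0,0,0],5],
    [[0,0,-0.11],[0,0,0],5],
    [[0,0,-0.11],[0,0,0],5],
  ],
)

```text
clock: 10.95
tcp_pos: [0.569, 0.1048, 0.1695]
ee_rot: [0.662, 0.749, -0.001, -0.001]
wrist_force: [1.0, -0.5, -2.9]
grip_width: 0.011
grasp_force: 58.4
```

```bash
python3 - <<'E'
from h import *
c,im=cap("scene","c7"); b=cap("side","s7")[1][110:215,225:365]; im=im[140:245,230:370]
cv2.imwrite("pics/o7.png",cv2.resize(np.hstack([im,b]),None,fx=2.85,fy=2.85,interpolation=cv2.INTER_CUBIC)[:,:,::-1])
s=monitor.state();print(s["tcp_pos"],s["wrist_force"],s["torque"],s["grip_width"],s["grasp_force"],s["ee_rot"],s["joint_vel"])
E
```

```text
[0.56901209 0.10474404 0.16958218] [-0.06250831 -0.37220038 -2.98135641] [-0.00691147  0.08695267 -0.03432548] 0.011429218848136522 58.424500823020935 [ 6.62382253e-01  7.49165159e-01 -1.05576016e-03 -4.48090584e-04] [ 0.00053836 -0.00091489 -0.00107941 -0.00088025 -0.00094217 -0.0025153 ]
```

View pics/o7.png

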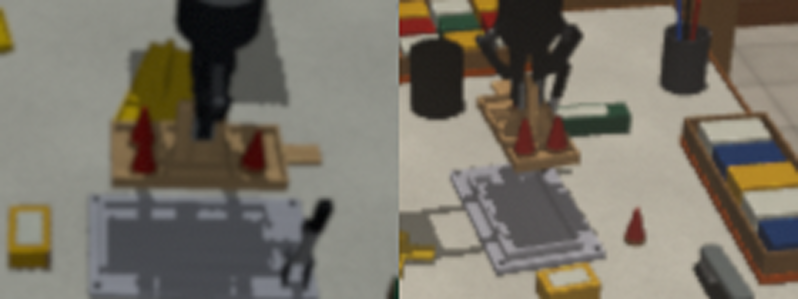

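The tray is held level about 119 mm up. All three cones are standing, the lever is past upright, and the arm is still.

```bash
python3 -c "
from workcell import ctrl; print(ctrl.hand_in())"
```

```text
the job is handed in; nothing more can be done
None
```

I swung the lever past upright (about 103°), lifted the tray about 119 mm, and handed the job in at about 11 s with the tray held level and still over the station and all three cones standing.

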